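Nest three dipping cups with their handles fanned out

ROBOT

A 7-joint arm with a two-finger parallel gripper is mounted at the origin on a cart in front of the work surface, level with it; the furniture and walls round the work are solid. World frame = base frame: x ahead of the robot, y to its left, z up, the work surface at z = 0. Lengths are in m, angles in rad, forces in N, time in s.
With the tool pointing down it reaches from about 0.4 to 0.85 m from the base axis. Payload 4.4 kg.
Tool frame: the origin (TCP) lies between the finger pads; the fingertips stand 17 mm ahead of it and the grasp point (between the pads) lies 2 mm behind it (r.tip_reach is the distance from the TCP to the fingertips, in m); z points along the fingers, y is the line along which they close (so a half turn about z gives the same grasp; the last joint's range is limited). The gripper opens to 94 mm and grips with 3 to 60 N. Pads are 16 mm wide; open, the fingers measure 119 mm over their backs; the gripper's body (75 mm by 177 mm) begins 78 mm behind the grasp point.
Start: joints at [-1.176, 0.628, 0.038, 1.517, -0.027, 0.996, -0.02], TCP at [0.289, 0.582, 0.222] pointing down, gripper open.
Joint ranges: [-3.06, 3.06], [-0.37, 2.12], [-1.25, 1.32], [0.18, 2.47], [-1.1, 4.24], [0.23, 1.98], [-2.94, 2.94]. Speed limits (rad/s): [2.57, 2.57, 3.14, 3.14, 3.14, 3.14, 3.14].

INTERFACE

Orientations are given as a unit quaternion [x, y, z, w].
In Python, from cell import r gives the robot as it stands.
- The arm moves only by the tool creep_tool, called as name([rows], argument=value, ...), one row to a line, values as JSON. Schema: {"type":"object","properties":{"deltas":{"type":"array","items":{"type":"array","items":{"type":"array","items":{"type":"number"},"minItems":4,"maxItems":4},"minItems":1,"maxItems":5},"minItems":1,"maxItems":1},"aperture":{"type":"number"},"grip_force":{"type":"number"},"only":{"type":"string"},"quiet":{"type":"boolean"},"lines":{"type":"string"}},"required":["deltas"],"additionalProperties":false}. deltas is a list that holds a single list of rows (three levels of brackets), with 1 to 5 rows, each of 4 numbers: dx, dy, dz in m, then a turn about the tool's z in rad; each row is the pose to reach, as a shift and turn from the pose commanded when the call began, along the tool's axes at that moment; what a row does not reach only later rows make up. A row lasts 1/8 s, in which the tool goes at most 0.0625 m and 0.188 rad, less where a joint would pass 70% of its speed; a pose out of reach is approached as far as the arm can. aperture is the finger opening in m, set as the call begins (left out keeps the last). The fingers move at their own pace and stop on an object; grip_force is the grip in N (left out, the last holds). Time passes only in rows, so rows that do not move let the fingers close. The tool returns the time, the measured TCP pose, the force, the opening and the grip force at its end. only (a regular expression) keeps the lines of the reply that match it, lines (a string "A,B") keeps lines A to B, and quiet returns only ok. Input that does not fit is refused with a message, and nothing moves.
- r.state(): the state, without advancing time (a new reading comes with each control period).
- r.camera(name): name is "side" or "top" or "wrist"; returns (picture, depth): 400x640x3 uint8, blue, green, red; 400x640 float32, m along the optical axis (not along the pixel's ray), 0 where there is no reading.
- r.calibration(name): a dict with "intrinsics" (3x3 intrinsics, pixels), "T" (4x4, takes a point from camera to world coordinates). Camera axes: x right, y down, z forward; pixel columns grow to the right and rows downward; lengths in m; the calibration is good to about 2 mm. A picture is of the moment at which its call begins: read the wrist's pose just before it. calibration takes no time and is no camera call; for the wrist camera it gives the pose at the moment of the call.
- r.close_job(): hands the job in; it is judged then, once.
Trained networks look in the newest picture that a camera, given by its name, has taken for a name from the list of things; names that differ only in an ending like _2 or _b are one class to them, and where a whole thing is asked for, a point or a joint stands for the part that bears it (a point fixed in the world has none). Each returns a list of dicts, best first, with "confidence" (0 to 1); they miss things now and then, are a little off and sometimes report something else, mostly with a low value. They report only what shows in the picture. A call takes as long as a camera call. They do not tell look-alikes from the thing itself.
- r.search_frame(camera, target): "centre" ([column, row] in pixels, amid what is visible of it).
- r.trace(camera, target): "region" (400x640 bool, what is visible of it) and "centre" ([column, row] in pixels, amid what is visible of it).
- r.tip_of(camera, target): "centre" ([column, row] in pixels: a listed point, or the origin of a listed thing).
The state is a dict: "time_s": time; "joints": joint angles; "joint_velocities": joint speeds; "effort": joint torques, N m; "ee_pos": TCP position; "orientation": TCP orientation; "ft_force": force on the tool from outside, world axes, zero at the start; "ft_torque": the same for the moment, N m; "finger_gap": finger opening in m; "gripper_force": force on a finger pad.
Only numpy, scipy, OpenCV 4.12 (cv2) and the standard library are available. Lean on these libraries where they do the work, as an engineer would, in place of code of your own. Each camera call takes 0.05 s, during which the arm holds its last target. There are 200 camera calls.

TASK

First set the fallen small steel dipping cup upright on its base on the bench and let go of it; then nest the set for storage: the medium cup in the large one, and after that the small cup in the medium one. Turn each cup so that its handle drops down into the slot in the next larger cup's rim, clear of the other handles, and every cup stands fully home on the floor of the one around it. Leave the nest upright on the bench, and leave everything else where it is.

Things in the scene. Friction and masses are not known exactly. Their poses are not given: they have to be found in the camera images.
- cup_large: widest, lowest of three perforated steel dipping cups, upright, loose, 0.6 kg. Origin: centre of underside; own z: axis, base to mouth; own x: along its handle. Wall 3, floor 4 mm. Outer radius 36 mm at the base, 40 at the rim, height 46.
- cup_large_slot (a point): middle of the open slot in the large cup's rim, at rim height on the wall, 110 degrees from its handle, from own +x towards own +y. The slot is about 14 mm wide and 18 mm deep. Home in the large cup, bar down in its slot, the medium cup stands on that cup's floor (underside 4 mm above the large cup's) and its rim is 30 mm above that rim; else the bar rides on the rim, 15 mm too high.
- cup_large_handle (a point): end of the large cup's handle: a 10 mm round bar straight out from the wall along own x, its axis 26 mm above the underside, to 88 mm from the cup's axis (this point), there turned up towards the mouth, its tip 53 mm above the underside
- cup_medium: middle dipping cup, upright, about 0.16 kg. Origin: centre of underside; own z: axis, base to mouth; own x: along its handle. Wall 3, floor 4 mm. Outer radius 30 mm at the base, 33 at the rim, height 72. 
- cup_medium_slot (a point): middle of the open slot in the medium cup's rim, at rim height on the wall, 110 degrees from its handle, from own +x towards own +y. The slot is about 14 mm wide and 18 mm deep. Home in the medium cup, bar down in its slot, the small cup stands on that cup's floor (underside 4 mm above the medium cup's) and its rim is 30 mm above that rim; else the bar rides on the rim, 15 mm too high.
- cup_medium_handle (a point): end of the medium cup's handle: a 10 mm round bar straight out from the wall along own x, its axis 32 mm above the underside, to 85 mm from the cup's axis (this point), there turned up, its tip 67 mm above the underside
- cup_small: narrowest, tallest dipping cup, about 0.12 kg; at first lies on its side, mouth roughly to the robot's left, handle end resting on the bench on the robot's side. Origin: centre of underside; own z: axis, base to mouth; own x: along its handle. Wall 3, floor 4 mm. Outer radius 24 mm at the base, 27 at the rim, height 98.
- cup_small_handle (a point): end of the small cup's handle: a 10 mm round bar straight out from the wall along own x, its axis 58 mm above the underside, to 84 mm from the cup's axis (this point), there turned up towards the mouth, its tip 89 mm above the underside. Held by its round body, the cup can pivot between the finger pads as it is turned up
- tape_roll: roll of beige masking tape lying flat, 78 mm across, 19 high; bystander; origin: centre of its underside
- erlenmeyer: conical glass flask, 64 mm across, 104 high; bystander; origin: centre of its underside
- glass_beaker: small glass beaker without a handle, 53 mm across, 70 high; bystander; origin: centre of its underside
- marker: marker pen with a black cap lying on the bench, 126 mm long; bystander; origin: its middle, at the bench
Not all that is in view belongs to the job. Leave any blue look-alike of the cup_large alone.

How it is judged:
By the outcome, as a careful person would: the job done as asked, in the order asked, and still so for the second after the job is handed in, with the robot touching nothing.
It also fails if it takes over 72 s, if anything falls off the work surface, if the arm or the gripper's body presses on something with over 40 N, if the wrist force passes 120 N, or if a joint passes its speed limit or range.

## Working session

There is one attempt and no reset: what is moved stays moved. The work goes in short steps, Python scripts to look and compute and a tool call to move; the robot and the scene stay as the last step left them, time stands still between calls to the robot, and variables do not carry over. Pictures are saved under pics/ and viewed, at most 10 in all, crops included, and the job is handed in when it is done.

```bash
ls; mkdir -p pics
```

Create h.py:
```python
import numpy as np, cv2
from cell import r
from scipy.spatial.transform import Rotation as R
def snap(n,f=None):
    p,d=r.camera(n)
    if f: cv2.imwrite(f'pics/{f}.png',p)
    return p,d
def pix2w(n,c,d=None,z=None,T=None):
    C=r.calibration(n);K=np.array(C['intrinsics']);T=np.array(C['T']) if T is None else T
    ray=np.linalg.inv(K)@[c[0],c[1],1]
    if d is None:
        o=T[:3,3];v=T[:3,:3]@ray;return o+v*(z-o[2])/v[2]
    return T[:3,:3]@(ray*d)+T[:3,3]
def cloud(n,d,m):
    C=r.calibration(n);K=np.array(C['intrinsics']);T=np.array(C['T'])
    v,u=np.nonzero(m&(d>0));D=d[v,u]
    P=np.linalg.inv(K)@np.vstack([u*D,v*D,D])
    return (T[:3,:3]@P).T+T[:3,3]
```

Run:
```python
from h import *
for n in ['top','side']:
    p,d=snap(n,n+'0')
    print(n,np.round(r.calibration(n)['T'],3).tolist(),np.round(r.calibration(n)['intrinsics'],1).tolist())
    for t in ['cup_large','cup_medium','cup_small','tape_roll','erlenmeyer','glass_beaker','marker']:
        for x in r.trace(n,t)[:3]:
            P=cloud(n,d,x['region'])
            if len(P): print(t,round(x['confidence'],2),np.round(x['centre']),len(P),'med',np.round(np.median(P,0),3),'lo',np.round(np.percentile(P,2,0),3),'hi',np.round(np.percentile(P,98,0),3))
    for t in ['cup_large_slot','cup_large_handle','cup_medium_slot','cup_medium_handle','cup_small_handle','cup_small','cup_medium','cup_large']:
        for x in r.tip_of(n,t)[:2]:print(t,round(x['confidence'],2),np.round(x['centre'],1))
s=r.state();print(s['time_s'],s['ee_pos'],s['orientation'],s['ft_force'])
```

```text
pics
top [[0.009, -0.989, 0.148, 0.327], [-1.0, -0.008, 0.009, 0.05], [-0.007, -0.148, -0.989, 1.419], [0.0, 0.0, 0.0, 1.0]] [[485.7, 0.0, 321.0], [0.0, 485.7, 199.5], [0.0, 0.0, 1.0]]
cup_large 0.78 [403. 225.] 695 med [ 0.462 -0.18   0.007] lo [ 0.422 -0.229 -0.001] hi [ 0.51  -0.134  0.05 ]
cup_large 0.6 [466. 226.] 765 med [ 0.464 -0.363  0.009] lo [ 0.423 -0.395 -0.001] hi [ 0.528 -0.317  0.051]
cup_medium 0.89 [225. 227.] 599 med [0.453 0.339 0.027] lo [ 0.425  0.296 -0.002] hi [0.485 0.407 0.075]
cup_small 0.95 [293. 225.] 664 med [0.461 0.136 0.046] lo [0.387 0.09  0.003] hi [0.49  0.182 0.056]
tape_roll 0.52 [359. 256.] 262 med [ 0.388 -0.075  0.019] lo [ 0.354 -0.113  0.009] hi [ 0.426 -0.04   0.025]
erlenmeyer 0.68 [433. 164.] 392 med [ 0.641 -0.264  0.041] lo [ 0.621 -0.292  0.004] hi [ 0.671 -0.243  0.105]
glass_beaker 0.67 [399. 152.] 353 med [ 0.672 -0.169  0.034] lo [ 0.644 -0.191  0.001] hi [ 0.709 -0.143  0.073]
marker 0.49 [270. 261.] 124 med [0.36  0.216 0.01 ] lo [0.354 0.138 0.002] hi [0.366 0.255 0.016]
cup_large_slot 0.68 [389.1 222.4]
cup_large_slot 0.66 [462
[... 863 characters left out ...]
0.622 -0.327 -0.001] hi [ 0.678 -0.239  0.103]
glass_beaker 0.7 [296. 148.] 277 med [ 0.668 -0.152  0.045] lo [ 0.645 -0.198  0.003] hi [ 0.695 -0.138  0.072]
cup_large_slot 0.73 [371.1 131.6]
cup_large_slot 0.43 [310.  136.2]
cup_large_handle 0.54 [341.9 135.3]
cup_large_handle 0.52 [339.6 147.6]
cup_medium_slot 0.75 [318.4 252.6]
cup_medium_handle 0.61 [305.  284.8]
cup_medium_handle 0.18 [325.6 204.4]
cup_small_handle 0.22 [295.4 153.9]
cup_small 0.69 [324.8 202.8]
cup_small 0.17 [312.2 268.3]
cup_medium 0.56 [311.9 271.6]
cup_large 0.83 [359.6 132.8]
1.6 [0.28900698 0.58222193 0.222489  ] [ 2.28383320e-01  9.73571291e-01  1.51590878e-05 -1.68806440e-05] [0.02749872 0.203279   0.18891295]
```

```bash
python3 -c "
import cv2
p=cv2.imread('pics/top0.png')[130:290,190:500];cv2.imwrite('pics/t0c.png',cv2.resize(p,None,fx=2.5,fy=2.5,interpolation=2))"
```

```text
(no output)
```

View pics/t0c.png

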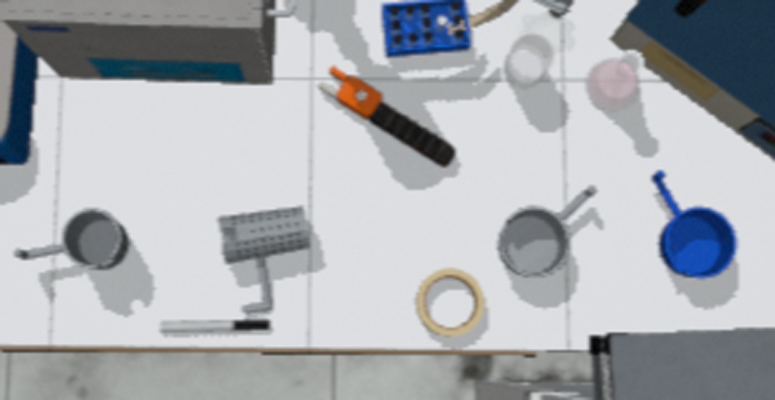

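Add to h.py:
```python
def go(t,az=None):
    """print row in tool axes; az: wanted world azimuth (deg) of closing line"""
    s=r.state();Rm=R.from_quat(s['orientation']).as_matrix();y=Rm[:,1]
    a=np.degrees(np.arctan2(y[1],y[0]))
    d=Rm.T@(np.array(t)-s['ee_pos'])
    out=[round(float(v),4) for v in d]
    if az is not None:
        for k in (-1,0,1):
            q=((-(az-a)+180)%360-180)
        q2=q-180 if q>0 else q+180
        out+=[('turn',round(np.radians(q),3),'or',round(np.radians(q2),3))]
    print('row',out,'yaw now',round(a,1),'j7',round(s['joints'][6],2),'t',round(s['time_s'],2),'dist',round(float(np.linalg.norm(d)),3))
```

Run:
```python
from h import *
go([.44,.17,.25],0)
s=r.state();C=r.calibration('wrist');print(np.round(C['T'],3),np.round(C['intrinsics'],0))
```

```text
row [-0.3186, -0.3021, -0.0275, ('turn', np.float64(1.11), 'or', np.float64(-2.032))] yaw now 63.6 j7 -0.02 t 1.6 dist 0.44
[[ 0.446  0.871  0.209  0.227]
 [ 0.895 -0.433 -0.105  0.612]
 [-0.001  0.233 -0.972  0.385]
 [ 0.     0.     0.     1.   ]] [[289.   0. 320.]
 [  0. 289. 202.]
 [  0.   0.   1.]]
```

creep_tool([
  [[-0.31, -0.3, -0.03, 1.11], [-0.31, -0.3, -0.03, 1.11], [-0.31, -0.3, -0.03, 1.11], [-0.31, -0.3, -0.03, 1.11], [-0.31, -0.3, -0.03, 1.11]],
], aperture=0.094, grip_force=5)

```text
time_s: 2.22
ee_pos: [0.3939, 0.2867, 0.2446]
orientation: [0.646, 0.763, 0.001, 0.0]
ft_force: [1.9, -0.2, 0.0]
finger_gap: 0.0938
gripper_force: 0.0
```

```bash
python3 -c "
from h import *
go([.44,.17,.25],0)"
```

```text
row [-0.1227, 0.0261, -0.0054, ('turn', np.float64(0.166), 'or', np.float64(-2.975))] yaw now 9.5 j7 -0.35 t 2.23 dist 0.126
```

creep_tool([
  [[-0.06, 0.013, -0.003, 0.166], [-0.11, 0.022, -0.005, 0.166], [-0.11, 0.022, -0.005, 0.166]],
])

```text
time_s: 2.6
ee_pos: [0.4354, 0.1798, 0.2498]
orientation: [0.708, 0.707, 0.0, 0.001]
ft_force: [-1.0, 0.5, 0.2]
finger_gap: 0.0945
gripper_force: 0.0
```

Run:
```python
from h import *
p,d=snap('wrist','w1')
for t in ['cup_small','marker']:
    for x in r.trace('wrist',t)[:2]:
        P=cloud('wrist',d,x['region']);np.save('P_'+t,P)
        print(t,round(x['confidence'],2),x['centre'],len(P),'lo',np.round(np.percentile(P,2,0),3),'hi',np.round(np.percentile(P,98,0),3))
for t in ['cup_small','cup_small_handle']:
    for x in r.tip_of('wrist',t)[:2]: print(t,round(x['confidence'],2),x['centre'],pix2w('wrist',x['centre'],z=.024))
s=r.state();print(s['ee_pos'],s['orientation'])
x=r.trace('wrist','cup_small')[0];P=cloud('wrist',d,x['region'])
# body: points with z>0.03, per y-slice centre/extent
for y in np.arange(.06,.21,.01):
    Q=P[abs(P[:,1]-y)<.005]
    if len(Q)>5: print(round(y,3),len(Q),'x',np.round(np.percentile(Q[:,0],[2,50,98]),4),'zmax',round(np.percentile(Q[:,2],97),4))
```

```text
marker 0.94 [266.2, 168.7] 782 lo [0.348 0.138 0.002] hi [0.362 0.259 0.013]
cup_small 0.56 [346.1, 250.4] [0.47015097 0.08842393 0.024     ]
cup_small_handle 0.91 [285.4, 211.4] [0.38413902 0.14574508 0.024     ]
[0.43323324 0.1854671  0.24898461] [ 7.03745703e-01  7.10451873e-01 -1.37721107e-05 -3.47637804e-04]Traceback (most recent call last):
  File "<stdin>", line 10, in <module>
IndexError: list index out of range
```

View pics/w1.png

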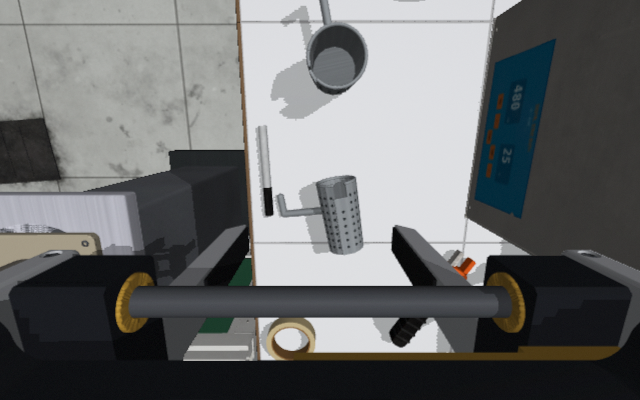

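Create m.py:
```python
from h import *
C=r.calibration('wrist');p,d=snap('wrist')
m=np.zeros(d.shape,bool);m[150:265,268:375]=1
P=cloud('wrist',d,m);P=P[P[:,2]>.015];
B=P[(P[:,0]>.43)]
for y in np.arange(.06,.21,.01):
    Q=B[abs(B[:,1]-y)<.005]
    if len(Q)>5: print(round(y,3),len(Q),'x',np.round(np.percentile(Q[:,0],[2,50,98]),4),'zmax',round(np.percentile(Q[:,2],97),4))
print('y ext',np.percentile(B[:,1],[1,99]))
H=P[P[:,0]<.425];print('handle',np.round(np.percentile(H,[2,50,98],axis=0),3))
print(r.state()['ee_pos'])
```

```bash
python3 m.py
```

```text
0.08 10 x [0.4473 0.4529 0.4612] zmax 0.0462
0.09 188 x [0.4467 0.4663 0.4914] zmax 0.0498
0.1 232 x [0.4452 0.4675 0.493 ] zmax 0.0504
0.11 238 x [0.4432 0.4659 0.4906] zmax 0.0514
0.12 256 x [0.4408 0.4642 0.4887] zmax 0.0517
0.13 261 x [0.4392 0.4626 0.4884] zmax 0.0522
0.14 296 x [0.4309 0.4589 0.4866] zmax 0.0527
0.15 277 x [0.4349 0.4593 0.4846] zmax 0.0534
0.16 293 x [0.4332 0.4577 0.4847] zmax 0.0539
0.17 222 x [0.4307 0.45   0.4828] zmax 0.0535
0.18 189 x [0.4307 0.4497 0.4808] zmax 0.0537
0.19 44 x [0.466  0.476  0.4808] zmax 0.0509
y ext [0.08647758 0.18644432]
handle [[0.397 0.132 0.015]
 [0.414 0.137 0.018]
 [0.424 0.143 0.021]]
[0.43330201 0.18517227 0.24896918]
```

```bash
python3 -c "
from h import *
go([.4562,.172,.10],9.3)"
```

```text
row [-0.0134, 0.0228, 0.149, ('turn', np.float64(-0.153), 'or', np.float64(2.988))] yaw now 0.5 j7 -0.26 t 2.95 dist 0.151
```

creep_tool([
  [[-0.0134, 0.0228, 0.05, -0.153], [-0.0134, 0.0228, 0.1, -0.153], [-0.0134, 0.0228, 0.149, -0.153], [-0.0134, 0.0228, 0.149, -0.153]],
])

```text
time_s: 3.45
ee_pos: [0.454, 0.1703, 0.0975]
orientation: [0.648, 0.762, -0.003, -0.002]
ft_force: [-0.2, 0.4, -0.2]
finger_gap: 0.094
gripper_force: 0.0
```

```bash
python3 -c "
from h import *
go([.4562,.172,.0245],9.3)"
```

```text
row [0.0014, 0.003, 0.073, ('turn', np.float64(-0.002), 'or', np.float64(3.14))] yaw now 9.2 j7 0.04 t 3.45 dist 0.073
```

creep_tool([
  [[0.0014, 0.003, 0.04, 0], [0.0014, 0.003, 0.073, 0], [0.0014, 0.003, 0.073, 0]],
])

```text
time_s: 3.82
ee_pos: [0.4592, 0.1729, 0.0273]
orientation: [0.648, 0.761, -0.0, -0.001]
ft_force: [0.0, 0.1, 0.7]
finger_gap: 0.094
gripper_force: 0.0
```

creep_tool([
  [[0, 0, 0, 0], [0, 0, 0, 0], [0, 0, 0, 0], [0, 0, 0, 0]],
], aperture=0.03, grip_force=6)

```text
time_s: 4.32
ee_pos: [0.4597, 0.1726, 0.0277]
orientation: [0.649, 0.761, 0.0, 0.0]
ft_force: [-0.8, -0.1, 0.1]
finger_gap: 0.0575
gripper_force: 0.0
```

```bash
python3 -c "
from h import *
go([.4562,.172,.0245],9.3)"
```

```text
row [-0.0001, -0.0035, 0.0032, ('turn', np.float64(-0.003), 'or', np.float64(3.139))] yaw now 9.1 j7 0.09 t 4.33 dist 0.005
```

creep_tool([
  [[0, -0.002, 0.0035, 0], [0, -0.002, 0.0035, 0], [0, -0.002, 0.0035, 0], [0, -0.002, 0.0035, 0]],
])

```text
time_s: 4.82
ee_pos: [0.4592, 0.1725, 0.0242]
orientation: [0.649, 0.761, 0.001, 0.001]
ft_force: [2.6, 1.5, 5.2]
finger_gap: 0.054
gripper_force: 6.0
```

creep_tool([
  [[-0.006, 0, -0.015, 0], [-0.017, 0, -0.032, 0], [-0.028, 0, -0.043, 0], [-0.041, 0, -0.053, 0], [-0.055, 0, -0.059, 0]],
])

```text
time_s: 5.45
ee_pos: [0.4665, 0.117, 0.0835]
orientation: [0.649, 0.761, 0.0, 0.0]
ft_force: [0.1, -0.0, 0.4]
finger_gap: 0.0532
gripper_force: 6.0
```

creep_tool([
  [[0, 0, 0, 0]],
])

```text
time_s: 5.58
ee_pos: [0.4667, 0.1167, 0.0834]
orientation: [0.649, 0.76, 0.0, 0.0]
ft_force: [-0.5, 0.7, 3.5]
finger_gap: 0.0536
gripper_force: 6.0
```

```bash
python3 - <<'E'
from h import *
snap('side','s1');p=cv2.imread('pics/s1.png')[150:290,230:410];cv2.imwrite('pics/s1c.png',cv2.resize(p,None,fx=3,fy=3))
E
```

```text
(no output)
```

View pics/s1c.png

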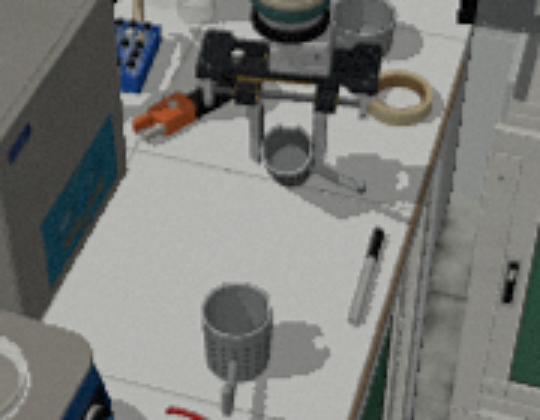

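creep_tool([
  [[-0.015, 0, -0.003, 0], [-0.027, 0, -0.004, 0], [-0.039, 0, -0.004, 0], [-0.05, 0, -0.002, 0], [-0.054, 0, -0.001, 0]],
])

```text
time_s: 6.25
ee_pos: [0.4757, 0.063, 0.0838]
orientation: [0.649, 0.761, 0.0, 0.001]
ft_force: [0.4, -1.0, 8.2]
finger_gap: 0.0533
gripper_force: 6.0
```

creep_tool([
  [[0, 0, 0, 0]],
])

```text
time_s: 6.38
ee_pos: [0.4757, 0.0632, 0.0838]
orientation: [0.649, 0.761, 0.0, 0.001]
ft_force: [-0.3, -1.8, 8.0]
finger_gap: 0.0535
gripper_force: 6.0
```

```bash
python3 - <<'E'
from h import *
p,d=snap('wrist','w2')
snap('side','s2');p=cv2.imread('pics/s2.png')[130:250,230:410];cv2.imwrite('pics/s2c.png',cv2.resize(p,None,fx=3,fy=3))
E
```

```text
(no output)
```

View pics/s2c.png

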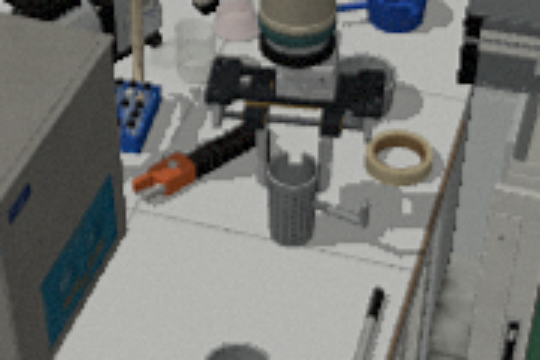

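creep_tool([
  [[0, 0, 0, 0], [0, 0, 0, 0], [0, 0, 0, 0]],
], aperture=0.094)

```text
time_s: 6.85
ee_pos: [0.4745, 0.0646, 0.0833]
orientation: [0.648, 0.761, -0.0, -0.0]
ft_force: [-0.1, -0.4, 0.0]
finger_gap: 0.0801
gripper_force: 0.0
```

creep_tool([
  [[0, 0, -0.04, 0], [0, 0, -0.1, 0], [0, 0, -0.15, 0], [0.03, 0, -0.16, 0], [0.05, 0, -0.16, 0]],
])

```text
time_s: 7.48
ee_pos: [0.4672, 0.1152, 0.2449]
orientation: [0.648, 0.761, 0.001, 0.0]
ft_force: [0.6, 0.2, 1.3]
finger_gap: 0.0941
gripper_force: 0.0
```

creep_tool([
  [[0.02, 0, 0, 0], [0.02, 0, 0, 0]],
])

```text
time_s: 7.72
ee_pos: [0.4631, 0.135, 0.2434]
orientation: [0.647, 0.762, -0.0, -0.0]
ft_force: [0.7, -0.2, -0.6]
finger_gap: 0.0939
gripper_force: 0.0
```

Run:
```python
from h import *
p,d=snap('wrist','w3');s=r.state();print(s['ee_pos'],s['time_s'])
for n in ('wrist','top'):
    d=snap(n)[1]
    for t in ['cup_small','cup_medium','cup_large']:
        for x in r.trace(n,t)[:2]:
            P=cloud(n,d,x['region']);P=P[P[:,2]>.01]
            if len(P): print(n,t,round(x['confidence'],2),np.round(x['centre']),len(P),'lo',np.round(np.percentile(P,2,0),3),'hi',np.round(np.percentile(P,98,0),3))
    for t in ['cup_small','cup_small_handle','cup_medium','cup_medium_slot','cup_medium_handle']:
        for x in r.tip_of(n,t)[:1]: print(n,t,round(x['confidence'],2),np.round(x['centre'],1))
```

```text
[0.46339725 0.13366834 0.2434514 ] 7.775
wrist cup_small 0.6 [316. 242.] 2511 lo [0.393 0.041 0.014] hi [0.498 0.091 0.1  ]
wrist cup_medium 0.85 [339.  24.] 1646 lo [0.423 0.292 0.011] hi [0.484 0.352 0.074]
wrist cup_medium 0.58 [251. 127.] 635 lo [0.353 0.132 0.01 ] hi [0.364 0.251 0.014]
wrist cup_large 0.79 [282. 352.] 436 lo [ 0.421 -0.155  0.011] hi [0.47  0.154 0.357]
wrist cup_small 0.73 [321.4 227. ]
wrist cup_small_handle 0.8 [256.9 217.5]
wrist cup_medium 0.76 [334.9  32.1]
wrist cup_medium_slot 0.86 [311.6  19.9]
top cup_small 0.8 [316. 222.] 267 lo [0.394 0.042 0.011] hi [0.501 0.091 0.103]
top cup_medium 0.69 [228. 226.] 357 lo [0.424 0.295 0.012] hi [0.485 0.408 0.076]
top cup_large 0.97 [405. 223.] 303 lo [ 0.419 -0.234  0.011] hi [ 0.515 -0.133  0.053]
top cup_large 0.82 [467. 227.] 358 lo [ 0.42  -0.396  0.01 ] hi [ 0.532 -0.314  0.052]
top cup_small 0.59 [318.6 219.6]
top cup_small_handle 0.89 [313.7 246.6]
top cup_medium 0.58 [434.4 167.7]
top cup_medium_slot 0.83 [231.5 234.1]
top cup_medium_handle 0.74 [203.2 232.3]
```

View pics/w3.png

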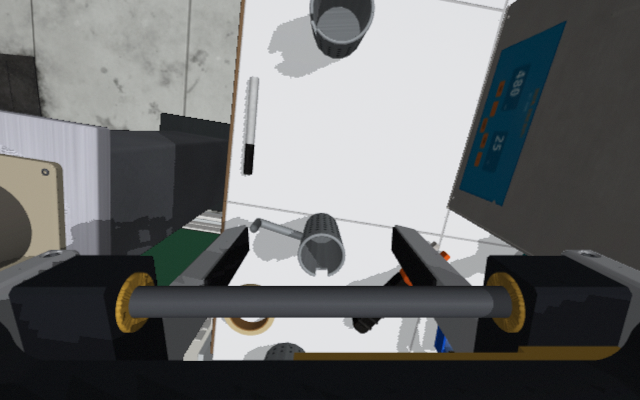

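```bash
python3 -c "
from h import *
go([.44,.31,.25],-42)"
```

```text
row [0.1779, 0.0047, -0.0063, ('turn', np.float64(0.893), 'or', np.float64(-2.249))] yaw now 9.1 j7 -0.01 t 8.68 dist 0.178
```

creep_tool([
  [[0.06, 0.002, 0, 0.188], [0.12, 0.004, -0.006, 0.37], [0.178, 0.0047, -0.006, 0.55], [0.178, 0.0047, -0.006, 0.73], [0.178, 0.0047, -0.006, 0.893]],
])

```text
time_s: 9.3
ee_pos: [0.4395, 0.3112, 0.2494]
orientation: [0.914, 0.405, -0.0, 0.0]
ft_force: [0.2, -0.1, -0.2]
finger_gap: 0.0943
gripper_force: 0.0
```

creep_tool([
  [[0, 0, 0, 0], [0, 0, 0, 0]],
])

```text
time_s: 9.55
ee_pos: [0.44, 0.3101, 0.2496]
orientation: [0.913, 0.408, -0.0, -0.0]
ft_force: [-0.4, -1.3, -0.6]
finger_gap: 0.0939
gripper_force: 0.0
```

Create cup.py:
```python
import sys
from h import *
from scipy.optimize import least_squares
def fit(c0,rr,h,n='wrist',zlo=None,out=True):
    p,d=snap(n);m=d>0
    P=cloud(n,d,m);Q=P[(np.hypot(P[:,0]-c0[0],P[:,1]-c0[1])<.13)&(P[:,2]<h+.02)]
    k=Q[(abs(Q[:,2]-h)<.004)&(np.hypot(Q[:,0]-c0[0],Q[:,1]-c0[1])<rr+.02)]
    f=lambda c:np.hypot(k[:,0]-c[0],k[:,1]-c[1])-(rr-.0015)
    s=least_squares(f,c0,loss='soft_l1',f_scale=.001);c=s.x
    print('centre',np.round(c,4),'n',len(k),'rms',round(float(np.sqrt(np.mean(f(c)**2))),4),'zmed',round(np.median(k[:,2]),4))
    ang=np.degrees(np.arctan2(k[:,1]-c[1],k[:,0]-c[0]))
    hist=np.histogram(ang,np.arange(-180,181,5))[0];print('empty az bins',[int(a) for a,q in zip(np.arange(-177,180,5),hist) if q<=1])
    rad=np.hypot(Q[:,0]-c[0],Q[:,1]-c[1]);H=Q[(rad>rr+.008)&(rad<.098)&(Q[:,2]>.02)]
    if len(H): 
        a=np.angle(np.sum(np.exp(1j*np.arctan2(H[:,1]-c[1],H[:,0]-c[0]))));print('handle az',round(np.degrees(a),2),len(H),'rmax',round(np.hypot(H[:,0]-c[0],H[:,1]-c[1]).max(),3),'z',np.round(np.percentile(H[:,2],[2,50,98]),3))
        G=H[:,:2]-c;u=np.linalg.svd(G-G.mean(0),full_matrices=False)[2][0];print(' line az',round(np.degrees(np.arctan2(*(u*np.sign(u@G.mean(0)))[::-1])),2))
    return c
def pts(c,name,zs,n='wrist'):
    for t,z in zs:
        for x in r.tip_of(n,name+t)[:2]:
            w=pix2w(n,x['centre'],z=z);v=w[:2]-c;print(name+t,round(x['confidence'],2),np.round(x['centre'],1),'w',np.round(w,4),'r',round(float(np.hypot(*v)),4),'az',round(float(np.degrees(np.arctan2(v[1],v[0]))),2))
```

Run:
```python
from cup import *
c=fit([.453,.325],.033,.072); pts(c,'cup_medium',[('_handle',.067),('_handle',.032),('_slot',.072),('',0)])
print(r.state()['ee_pos'],r.state()['time_s']);snap('wrist','w4')
```

```text
centre [0.4522 0.3269] n 531 rms 0.0012 zmed 0.0727
empty az bins [-157, -152, -147, -142]
handle az 101.17 341 rmax 0.089 z [0.032 0.037 0.067]
 line az 100.46
cup_medium_handle 0.75 [267.8 125.9] w [0.4443 0.4054 0.067 ] r 0.0789 az 95.76
cup_medium_handle 0.75 [267.8 125.9] w [0.4404 0.41   0.032 ] r 0.084 az 98.11
cup_medium_slot 0.86 [311.9 197.4] w [0.426  0.3096 0.072 ] r 0.0314 az -146.62
cup_medium_slot 0.31 [333.6 274.7] w [0.378  0.2157 0.072 ] r 0.1337 az -123.72
cup_medium 0.79 [320.1 167.3] w [0.4521 0.3237 0.    ] r 0.0032 az -92.3
[0.44014206 0.30994464 0.24974323] 9.8
```

View pics/w4.png

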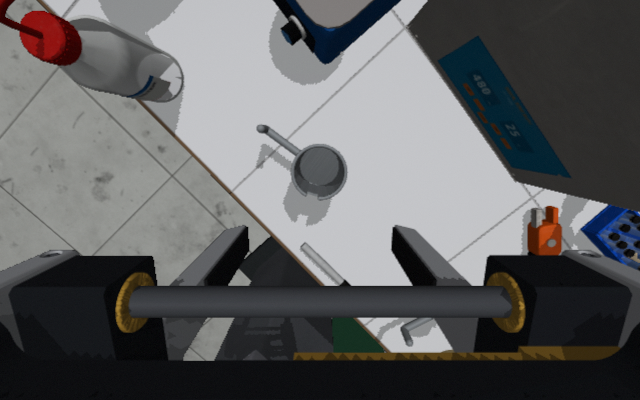

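```bash
python3 -c "
from h import *
go([.4522,.3269,.064],-42)"
```

```text
row [0.0206, -0.0024, 0.1857, ('turn', np.float64(-0.0), 'or', np.float64(3.141))] yaw now -42.0 j7 -1.1 t 9.85 dist 0.187
```

creep_tool([
  [[0.0206, -0.0024, 0.05, 0], [0.0206, -0.0024, 0.1, 0], [0.0206, -0.0024, 0.15, 0], [0.0206, -0.0024, 0.1857, 0], [0.0206, -0.0024, 0.1857, 0]],
])

```text
time_s: 10.48
ee_pos: [0.4504, 0.3258, 0.0618]
orientation: [0.914, 0.406, -0.003, 0.001]
ft_force: [-0.2, -0.7, 0.8]
finger_gap: 0.0938
gripper_force: 0.0
```

creep_tool([
  [[0, 0, 0, 0], [0, 0, 0, 0], [0, 0, 0, 0], [0, 0, 0, 0], [0, 0, 0, 0]],
], aperture=0.05, grip_force=15)

```text
time_s: 11.1
ee_pos: [0.4529, 0.3274, 0.0651]
orientation: [0.914, 0.406, 0.001, -0.0]
ft_force: [0.2, -1.3, 6.9]
finger_gap: 0.0657
gripper_force: 15.0
```

creep_tool([
  [[0, 0, 0, 0]],
])

```text
time_s: 11.22
ee_pos: [0.453, 0.3274, 0.0651]
orientation: [0.914, 0.406, 0.001, -0.0]
ft_force: [0.7, -0.9, 6.7]
finger_gap: 0.0656
gripper_force: 15.0
```

```bash
python3 -c "
from h import *
go([.49,-.15,.25],-80)"
```

```text
row [-0.3293, 0.3473, -0.1855, ('turn', np.float64(0.662), 'or', np.float64(-2.479))] yaw now -42.0 j7 -0.96 t 11.22 dist 0.513
```

creep_tool([
  [[0, 0, -0.03, 0], [0, 0, -0.08, 0], [0, 0, -0.135, 0], [-0.03, 0.03, -0.175, 0], [-0.06, 0.06, -0.185, 0]],
])

```text
time_s: 11.85
ee_pos: [0.4575, 0.242, 0.2515]
orientation: [0.913, 0.407, 0.002, -0.0]
ft_force: [0.3, -0.7, -1.2]
finger_gap: 0.066
gripper_force: 15.0
```

```bash
python3 -c "
from h import *
go([.385,-.19,.25],-80)"
```

```text
row [-0.3698, 0.2348, 0.0001, ('turn', np.float64(0.664), 'or', np.float64(-2.477))] yaw now -41.9 j7 -0.97 t 11.85 dist 0.438
```

creep_tool([
  [[-0.05, 0.032, 0, 0.13], [-0.1, 0.064, 0, 0.26], [-0.15, 0.095, 0, 0.4], [-0.2, 0.127, 0, 0.53], [-0.25, 0.159, 0, 0.664]],
])

```text
time_s: 12.48
ee_pos: [0.4064, -0.0513, 0.2491]
orientation: [0.996, 0.085, 0.0, -0.0]
ft_force: [1.9, -0.3, -1.5]
finger_gap: 0.0656
gripper_force: 15.0
```

```bash
python3 -c "
from h import *
go([.385,-.19,.25],-80)"
```

```text
row [-0.0445, 0.1331, -0.001, ('turn', np.float64(-0.005), 'or', np.float64(3.137))] yaw now -80.3 j7 -0.96 t 12.47 dist 0.14
```

creep_tool([
  [[-0.02, 0.045, 0, 0], [-0.035, 0.09, 0, 0], [-0.044, 0.128, 0, 0], [-0.044, 0.128, 0, 0], [-0.044, 0.128, 0, 0]],
])

```text
time_s: 13.1
ee_pos: [0.3856, -0.1826, 0.2487]
orientation: [0.996, 0.087, -0.0, -0.001]
ft_force: [-0.3, -0.4, -2.4]
finger_gap: 0.0657
gripper_force: 15.0
```

```bash
python3 - <<'E'
from cup import *
c=fit([.463,-.175],.040,.046); c=fit(c,.040,.046);pts(c,'cup_large',[('_handle',.053),('_slot',.046),('',0)])
pts(c,'cup_medium',[('_handle',.26)])
print(r.state()['ee_pos'],r.state()['time_s']);snap('wrist','w5')
E
```

```text
centre [ 0.4548 -0.1708] n 640 rms 0.0012 zmed 0.0466
empty az bins [58, 63, 68]
handle az -47.59 358 rmax 0.098 z [0.02  0.031 0.053]
 line az -50.54
centre [ 0.4548 -0.1712] n 638 rms 0.0012 zmed 0.0467
empty az bins [58, 63, 68]
handle az -46.79 368 rmax 0.097 z [0.02  0.031 0.053]
 line az -53.18
cup_large_handle 0.92 [382.6  90.7] w [ 0.5106 -0.2345  0.053 ] r 0.0844 az -48.6
cup_large_handle 0.87 [446.7  87.1] w [ 0.5274 -0.307   0.053 ] r 0.154 az -61.87
cup_large_slot 0.81 [296.6 108.8] w [ 0.4738 -0.1385  0.046 ] r 0.0378 az 59.78
cup_large_slot 0.76 [442.6 172.5] w [ 0.4299 -0.3327  0.046 ] r 0.1634 az -98.78
cup_large 0.91 [324.4 127.6] w [ 0.459  -0.1762  0.    ] r 0.0065 az -49.9
cup_large 0.82 [451.  156.1] w [ 0.4517 -0.3587  0.    ] r 0.1875 az -90.95
cup_medium_handle 0.7 [220.5 157.2] w [ 0.4301 -0.1229  0.26  ] r 0.0542 az 117.1
[ 0.38610352 -0.18261424  0.24887727] 13.4
```

View pics/w5.png

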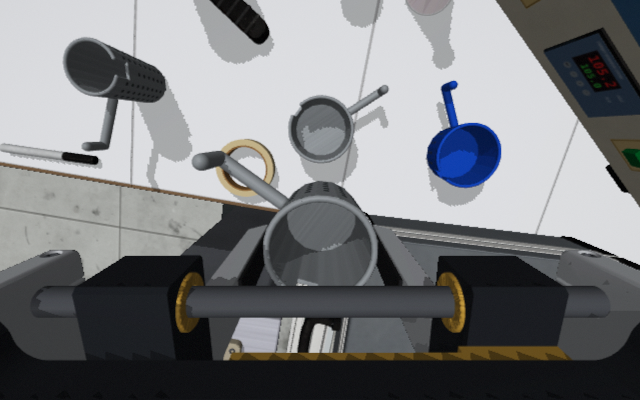

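creep_tool([
  [[-0.01, -0.01, 0.04, 0], [-0.01, -0.01, 0.07, 0], [-0.01, -0.01, 0.07, 0], [-0.01, -0.01, 0.07, 0]],
])

```text
time_s: 13.95
ee_pos: [0.3751, -0.176, 0.1797]
orientation: [0.996, 0.086, 0.001, 0.0]
ft_force: [-0.1, -0.2, -0.5]
finger_gap: 0.0657
gripper_force: 15.0
```

```bash
cat > held.py <<'E'
from cup import *
def held(rr,top,n=3,rin=.003):
    s=r.state();e=s['ee_pos'];p,d=snap('wrist');m=d>0;P=cloud('wrist',d,m)
    zt=e[2]+top
    rho=np.hypot(P[:,0]-e[0],P[:,1]-e[1])
    k=P[(rho<rr+.005)&(rho>rr-.008)&(abs(P[:,2]-zt)<.006)]
    f=lambda c:np.hypot(k[:,0]-c[0],k[:,1]-c[1])-(rr-.0015)
    c=least_squares(f,e[:2],loss='soft_l1',f_scale=.001).x
    print('held centre-TCP',np.round(c-e[:2],4),'n',len(k),'z-TCP',round(np.median(k[:,2])-e[2],4))
    Y=R.from_quat(s['orientation']).as_matrix()[:,1];yaw=np.degrees(np.arctan2(Y[1],Y[0]))
    H=P[(rho>rr+.015)&(rho<.095)&(P[:,2]<zt)&(P[:,2]>zt-.06)]
    v=H[:,:2]-c;a=np.degrees(np.arctan2(v[:,1],v[:,0]));rel=(a-yaw)%360
    k=(rel>100)&(rel<190) ;H=H[k];rel=rel[k]
    print('handle-yaw',round(np.median(rel),2),'n',len(H),'yaw',round(yaw,2),'z-TCP',np.round(np.percentile(H[:,2],[5,50,95])-e[2],3),'rmax',round(np.hypot(*v[k].T).max(),3))
    return c,yaw
E
```

Run:
```python
from held import *
held(.033,.007)
c=fit([.457,-.173],.040,.046); c=fit(c,.040,.046);pts(c,'cup_large',[('_handle',.053),('_slot',.046),('',0)])
c=fit([.457,-.173],.040,.046,n='top');pts(c,'cup_large',[('_handle',.053),('_slot',.046),('',0)],n='top')
print(r.state()['ee_pos'],r.state()['time_s'])
```

```text
held centre-TCP [ 0.0002 -0.0001] n 2241 z-TCP 0.0077
handle-yaw 142.37 n 1232 yaw -80.08 z-TCP [-0.032 -0.029  0.   ] rmax 0.089
centre [ 0.4547 -0.1712] n 1002 rms 0.0012 zmed 0.0466
empty az bins [58, 63, 68]
handle az -47.55 588 rmax 0.097 z [0.02  0.031 0.053]
 line az -50.68
centre [ 0.4545 -0.1712] n 991 rms 0.0012 zmed 0.0465
empty az bins [58, 63, 68]
handle az -47.74 565 rmax 0.097 z [0.02  0.031 0.053]
 line az -50.84
cup_large_handle 0.78 [482.9  68.8] w [ 0.5231 -0.3038  0.053 ] r 0.1493 az -62.64
cup_large_handle 0.74 [401.3  72. ] w [ 0.5074 -0.2299  0.053 ] r 0.079 az -47.96
cup_large_slot 0.71 [300.   96.3] w [ 0.4707 -0.1398  0.046 ] r 0.0353 az 62.7
cup_large_slot 0.69 [478.2 174.1] w [ 0.4274 -0.3323  0.046 ] r 0.1634 az -99.55
cup_large 0.91 [328.8 120.6] w [ 0.4551 -0.1723  0.    ] r 0.0013 az -62.87
cup_large 0.88 [487.9 152.6] w [ 0.4516 -0.3619  0.    ] r 0.1907 az -90.88
centre [ 0.4575 -0.1709] n 87 rms 0.0013 zmed 0.046
empty az bins [-177, -167, -162, -157, -152, -147, -137, -132, -122, -117, -112, -107, -97, -87, -82, -72, -57, -47, -37, -32, -22, -17, -12, -7, -2, 3, 8, 13, 28, 33, 38, 53, 58, 63, 68, 73, 78, 98, 103, 108, 123, 128, 143, 163, 178]
handle az -44.72 85 rmax 0.098 z [0.02  0.029 0.052]
 line az -50.04
cup_large_handle 0.84 [453.3 203.3] w [ 0.5234 -0.3133  0.053 ] r 0.1569 az -65.18
cup_large_handle 0.74 [393.2 222.9] w [ 0.4661 -0.1424  0.053 ] r 0.0298 az 73.21
cup_large_slot 0.83 [464.8 238.9] w [ 0.4233 -0.3444  0.046 ] r 0.1768 az -101.16
cup_large_slot 0.7 [391.  222.1] w [ 0.4691 -0.1371  0.046 ] r 0.0356 az 71.11
cup_large 0.87 [464.6 228.3] w [ 0.4575 -0.3581  0.    ] r 0.1872 az -90.02
cup_large 0.83 [401.2 228.5] w [ 0.4553 -0.173   0.    ] r 0.0031 az -136.58
[ 0.37443556 -0.17540397  0.17909734] 14.45
```

creep_tool([
  [[0.04, 0.01, 0, 0], [0.08, 0.01, 0, 0], [0.08, 0.01, 0.02, 0], [0.08, 0.01, 0.04, 0], [0.08, 0.01, 0.045, 0]],
])

```text
time_s: 15.08
ee_pos: [0.4541, -0.1711, 0.1329]
orientation: [0.996, 0.086, -0.001, -0.0]
ft_force: [0.0, -0.1, -1.0]
finger_gap: 0.0657
gripper_force: 15.0
```

creep_tool([
  [[0, 0, 0, 0]],
])

```text
time_s: 15.2
ee_pos: [0.4547, -0.1717, 0.134]
orientation: [0.996, 0.086, -0.0, -0.0]
ft_force: [0.7, 0.3, -1.8]
finger_gap: 0.0658
gripper_force: 15.0
```

```bash
python3 -c "
from h import *
go([.455,-.1712,.10],-79.9)"
```

```text
row [0.0004, -0.0004, 0.034, ('turn', np.float64(-0.003), 'or', np.float64(3.138))] yaw now -80.1 j7 -0.51 t 15.2 dist 0.034
```

creep_tool([
  [[0.0004, -0.0004, 0.015, 0], [0.0004, -0.0004, 0.03, 0], [0.0004, -0.0004, 0.043, 0], [0.0004, -0.0004, 0.046, 0], [0.0004, -0.0004, 0.046, 0]],
])

```text
time_s: 15.82
ee_pos: [0.455, -0.1712, 0.0877]
orientation: [0.996, 0.086, -0.0, -0.0]
ft_force: [0.3, -0.3, -1.6]
finger_gap: 0.0658
gripper_force: 15.0
```

Run:
```python
from cup import *
c=fit([.4545,-.1712],.033,.095)
snap('wrist','w6')
C=r.calibration('wrist')
print(r.state()['ee_pos'],r.state()['ft_force'])
p=cv2.imread('pics/w6.png')[80:340,160:480];cv2.imwrite('pics/w6c.png',cv2.resize(p,None,fx=2.4,fy=2.3))
```

```text
centre [ 0.455  -0.1713] n 2109 rms 0.003 zmed 0.0955
empty az bins [-177, -172, -167, -162, -157, -152, -147, -142, -137, -132, 158, 163, 168, 173, 178]
handle az 20.28 2815 rmax 0.098 z [0.027 0.058 0.111]
 line az 98.36
[ 0.45538724 -0.17124683  0.08816943] [-0.43892606 -0.22827726 -1.98398703]
```

View pics/w6c.png

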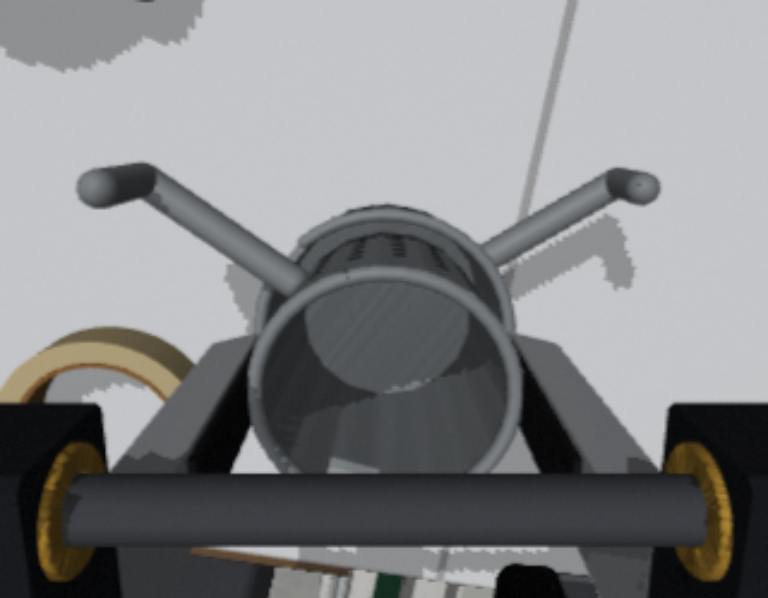

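creep_tool([
  [[0, 0, 0.004, 0], [0, 0, 0.008, 0], [0, 0, 0.011, 0], [0, 0, 0.014, 0], [0, 0, 0.014, 0]],
])

```text
time_s: 16.55
ee_pos: [0.455, -0.171, 0.0737]
orientation: [0.996, 0.086, -0.0, -0.0]
ft_force: [0.0, -0.1, -1.6]
finger_gap: 0.0653
gripper_force: 15.0
```

creep_tool([
  [[0, 0, 0.002, 0], [0, 0, 0.004, 0], [0, 0, 0.005, 0], [0, 0, 0.005, 0]],
])

```text
time_s: 17.05
ee_pos: [0.4551, -0.1711, 0.0692]
orientation: [0.996, 0.086, 0.0, -0.0]
ft_force: [-0.3, -0.9, 2.5]
finger_gap: 0.066
gripper_force: 15.0
```

creep_tool([
  [[0, 0, 0, 0], [0, 0, 0, 0], [0, 0, 0, 0]],
], aperture=0.094)

```text
time_s: 17.42
ee_pos: [0.4552, -0.171, 0.0689]
orientation: [0.996, 0.087, -0.0, 0.0]
ft_force: [0.7, -0.2, -0.4]
finger_gap: 0.0918
gripper_force: 0.0
```

creep_tool([
  [[-0.002, 0, -0.03, 0], [-0.01, 0, -0.08, 0], [-0.05, 0, -0.13, 0], [-0.07, 0, -0.18, 0], [-0.07, 0, -0.18, 0]],
])

```text
time_s: 18.05
ee_pos: [0.3867, -0.1844, 0.2518]
orientation: [0.996, 0.086, 0.003, 0.001]
ft_force: [0.5, -0.1, -0.9]
finger_gap: 0.0941
gripper_force: 0.0
```

creep_tool([
  [[0, 0, 0, 0], [0, 0, 0, 0]],
])

```text
time_s: 18.3
ee_pos: [0.386, -0.1824, 0.2478]
orientation: [0.996, 0.087, -0.001, -0.0]
ft_force: [0.3, 0.7, 1.3]
finger_gap: 0.0938
gripper_force: 0.0
```

Run:
```python
from cup import *
c=fit([.455,-.171],.033,.076); c=fit(c,.033,.076);pts(c,'cup_medium',[('_handle',.071),('_slot',.076)])
c=fit(c,.04,.046)
c=fit([.474,.066],.027,.098,n='top');pts(c,'cup_small',[('_handle',.085)],n='top')
go([.40,.066,.26],20)
print(r.state()['ee_pos'],r.state()['time_s'])
```

```text
centre [ 0.4537 -0.1722] n 598 rms 0.0011 zmed 0.0766
empty az bins [-177, 163, 168, 173, 178]
handle az 15.79 822 rmax 0.095 z [0.02  0.039 0.07 ]
 line az 103.37
centre [ 0.4538 -0.1722] n 607 rms 0.0012 zmed 0.0767
empty az bins [-177, 163, 168, 173, 178]
handle az 14.78 812 rmax 0.097 z [0.02  0.039 0.07 ]
 line az 103.03
cup_medium_handle 0.71 [264.5  87.6] w [ 0.4878 -0.1036  0.071 ] r 0.0766 az 63.63
cup_medium_slot 0.87 [309.9 157.3] w [ 0.4218 -0.1655  0.076 ] r 0.0327 az 168.18
centre [ 0.4546 -0.1715] n 732 rms 0.0045 zmed 0.0468
empty az bins []
handle az 8.08 664 rmax 0.098 z [0.02  0.038 0.059]
 line az -71.64
centre [0.4767 0.0667] n 60 rms 0.0011 zmed 0.0985
empty az bins [-177, -172, -162, -157, -152, -142, -137, -132, -127, -122, -117, -112, -107, -102, -97, -92, -87, -82, -77, -72, -67, -62, -52, -47, -42, -37, -32, -27, -22, -17, -2, 3, 8, 13, 18, 23, 28, 33, 38, 43, 48, 58, 63, 73, 78, 83, 98, 103, 108, 123, 128, 133, 138, 143, 153, 158, 163, 168, 173, 178]
handle az 169.87 68 rmax 0.089 z [0.057 0.062 0.087]
 line az 170.04
cup_small_handle 0.56 [313.5 247.2] w [0.3942 0.081  0.085 ] r 0.0837 az 170.2
row [0.0566, -0.243, -0.0114, ('turn', np.float64(-1.747), 'or', np.float64(1.395))] yaw now -80.1 j7 -0.61 t 18.65 dist 0.25
[ 0.38612659 -0.18309786  0.24859192] 18.65
```

```bash
python3 -c "
from h import *
go([.46,.052,.27],-47)"
```

```text
row [0.1133, -0.2189, -0.0215, ('turn', np.float64(-0.577), 'or', np.float64(2.564))] yaw now -80.1 j7 -0.61 t 18.65 dist 0.247
```

creep_tool([
  [[0.028, -0.055, -0.01, -0.15], [0.056, -0.11, -0.02, -0.3], [0.085, -0.164, -0.02, -0.45], [0.113, -0.219, -0.0215, -0.577], [0.113, -0.219, -0.0215, -0.577]],
])

```text
time_s: 19.27
ee_pos: [0.4607, 0.0572, 0.27]
orientation: [0.929, 0.371, 0.0, -0.001]
ft_force: [-0.5, -1.3, 0.9]
finger_gap: 0.0939
gripper_force: 0.0
```

creep_tool([
  [[0, 0, 0, 0]],
])

```text
time_s: 19.4
ee_pos: [0.4594, 0.0513, 0.2703]
orientation: [0.931, 0.366, -0.0, 0.0]
ft_force: [-0.2, -1.0, -0.2]
finger_gap: 0.094
gripper_force: 0.0
```

Run:
```python
from cup import *
c=fit([.475,.066],.027,.098); c=fit(c,.027,.098);pts(c,'cup_small',[('_handle',.085),('',0)])
go([c[0],c[1],.0895],-47)
print(r.state()['ee_pos'],r.state()['time_s'])
```

```text
centre [0.4739 0.0658] n 440 rms 0.0012 zmed 0.0987
empty az bins [-92, -87, -82, -77, -72, -67]
handle az 169.29 340 rmax 0.088 z [0.059 0.063 0.089]
 line az 168.98
centre [0.4739 0.0663] n 432 rms 0.0012 zmed 0.0987
empty az bins [-92, -87, -82, -77, -72, -67]
handle az 169.24 342 rmax 0.088 z [0.059 0.063 0.089]
 line az 169.2
cup_small_handle 0.78 [266.2 204.2] w [0.3991 0.0859 0.085 ] r 0.0773 az 165.29
cup_small 0.65 [317.7 163.2] w [0.473 0.068 0.   ] r 0.002 az 118.6
row [0.0213, -0.0017, 0.181, ('turn', np.float64(-0.004), 'or', np.float64(3.138))] yaw now -47.2 j7 -0.7 t 19.6 dist 0.182
[0.45949428 0.05053287 0.27054234] 19.6
```

creep_tool([
  [[0.0213, -0.0017, 0.05, 0], [0.0213, -0.0017, 0.1, 0], [0.0213, -0.0017, 0.15, 0], [0.0213, -0.0017, 0.181, 0], [0.0213, -0.0017, 0.181, 0]],
])

```text
time_s: 20.23
ee_pos: [0.4726, 0.0666, 0.088]
orientation: [0.931, 0.365, -0.002, -0.0]
ft_force: [-0.2, -0.3, 0.3]
finger_gap: 0.0941
gripper_force: 0.0
```

creep_tool([
  [[0, 0, 0, 0], [0, 0, 0, 0], [0, 0, 0, 0], [0, 0, 0, 0], [0, 0, 0, 0]],
], aperture=0.04, grip_force=15)

```text
time_s: 20.85
ee_pos: [0.4747, 0.0679, 0.0898]
orientation: [0.93, 0.366, 0.001, 0.0]
ft_force: [0.4, 0.4, 4.0]
finger_gap: 0.0535
gripper_force: 15.0
```

creep_tool([
  [[0, 0, 0, 0], [0, 0, 0, 0]],
])

```text
time_s: 21.1
ee_pos: [0.4747, 0.0679, 0.0898]
orientation: [0.93, 0.366, 0.001, 0.0]
ft_force: [0.8, 0.2, 5.8]
finger_gap: 0.0535
gripper_force: 15.0
```

creep_tool([
  [[0, 0, -0.03, 0], [0, 0, -0.08, 0], [0, 0, -0.13, 0], [-0.03, 0.02, -0.16, 0], [-0.06, 0.04, -0.16, 0]],
])

```text
time_s: 21.72
ee_pos: [0.4584, -0.0028, 0.2512]
orientation: [0.93, 0.367, 0.002, 0.0]
ft_force: [1.1, -0.5, -2.5]
finger_gap: 0.0538
gripper_force: 15.0
```

```bash
python3 -c "
from h import *
go([.396,-.226,.25],-46)"
```

```text
row [-0.1981, 0.1203, 0.0008, ('turn', np.float64(-0.016), 'or', np.float64(3.126))] yaw now -46.9 j7 -0.54 t 21.73 dist 0.232
```

creep_tool([
  [[-0.05, 0.03, 0, 0], [-0.1, 0.06, 0, 0], [-0.15, 0.09, 0, 0], [-0.19, 0.115, 0, 0], [-0.193, 0.116, 0, 0]],
])

```text
time_s: 22.35
ee_pos: [0.3936, -0.2221, 0.2494]
orientation: [0.932, 0.363, -0.001, 0.0]
ft_force: [-0.6, 1.5, -1.0]
finger_gap: 0.0537
gripper_force: 15.0
```

creep_tool([
  [[0, 0, 0, 0], [0, 0, 0, 0]],
])

```text
time_s: 22.6
ee_pos: [0.3958, -0.2171, 0.2491]
orientation: [0.93, 0.368, -0.0, -0.001]
ft_force: [-0.3, 0.1, -1.1]
finger_gap: 0.0533
gripper_force: 15.0
```

```bash
sed -i 's/rel>100)&(rel<190)/rel>170)\&(rel<260)/' held.py
```

Run:
```python
from held import *
held(.027,.0085)
c=fit([.4545,-.1715],.033,.076); c=fit(c,.033,.076);pts(c,'cup_medium',[('_handle',.071),('_slot',.076)])
print(r.state()['ee_pos'],r.state()['time_s']);snap('wrist','w7')
```

```text
held centre-TCP [-0.0008  0.0001] n 1783 z-TCP 0.0089
handle-yaw 221.7 n 20 yaw -46.86 z-TCP [-0.029 -0.028 -0.026] rmax 0.048
centre [ 0.4537 -0.1725] n 606 rms 0.0012 zmed 0.0766
empty az bins [-177, 163, 168, 173, 178]
handle az 19.7 802 rmax 0.096 z [0.02  0.039 0.07 ]
 line az 101.87
centre [ 0.4536 -0.1725] n 604 rms 0.0012 zmed 0.0767
empty az bins [-177, 163, 168, 173, 178]
handle az 21.29 816 rmax 0.098 z [0.02  0.039 0.07 ]
 line az 103.17
cup_medium_handle 0.97 [304.2  55.1] w [ 0.4917 -0.1043  0.071 ] r 0.0781 az 60.81
cup_medium_handle 0.53 [323.3 210.6] w [ 0.3791 -0.2384  0.071 ] r 0.0995 az -138.53
cup_medium_slot 0.65 [305.7 143.3] w [ 0.4241 -0.1688  0.076 ] r 0.0297 az 172.73
[ 0.3958202  -0.21798334  0.24940429] 22.85
```

View pics/w7.png

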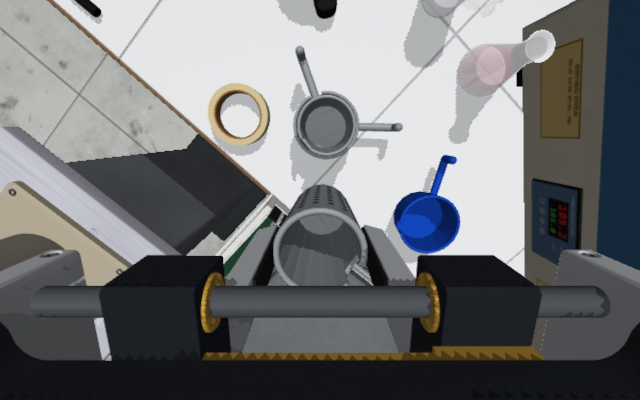

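Run:
```python
from cup import *
p,d=snap('wrist');P=cloud('wrist',d,d>0);e=r.state()['ee_pos']
def gap(c,rr,z,lo,hi,exp):
    q=P[:,:2]-c;rho=np.hypot(*q.T);k=(rho<rr+.002)&(rho>rr-.006)&(abs(P[:,2]-z)<.004)
    a=(np.degrees(np.arctan2(q[k,1],q[k,0]))-exp+180)%360-180
    h=np.histogram(a,np.arange(-30,31,2))[0];print(exp,h.tolist())
    l=a[(a<0)];g=a[a>0];
    s=np.sort(a[abs(a)<35]);i=np.argmax(np.diff(s));print('gap',exp+s[i],exp+s[i+1],'mid',exp+(s[i]+s[i+1])/2)
gap(np.array([.4537,-.1725]),.033,.0765,0,0,172)
gap(e[:2]+[-.0008,.0001],.027,e[2]+.0088,0,0,-80)
go([.4545,-.172,.2],-43)
```

```text
172 [3, 4, 4, 3, 3, 4, 3, 4, 2, 1, 0, 0, 0, 0, 0, 0, 0, 0, 0, 0, 0, 0, 3, 3, 4, 4, 3, 3, 4, 3]
gap 160.5767461039541 186.65219820569757 mid 173.61447215482582
-80 [2, 2, 6, 4, 6, 6, 4, 0, 0, 0, 0, 0, 0, 0, 0, 0, 0, 0, 0, 0, 0, 1, 7, 15, 14, 12, 8, 14, 12, 14]
gap -97.43799860344825 -66.35290600843894 mid -81.89545230594359
row [0.0746, 0.0063, 0.0494, ('turn', np.float64(-0.069), 'or', np.float64(3.072))] yaw now -47.0 j7 -0.04 t 22.95 dist 0.09
```

creep_tool([
  [[0.04, 0.003, 0.01, -0.04], [0.0744, 0.0063, 0.04, -0.078], [0.0744, 0.0063, 0.0494, -0.078], [0.0744, 0.0063, 0.0494, -0.078], [0.0744, 0.0063, 0.0494, -0.078]],
])

```text
time_s: 23.58
ee_pos: [0.4538, -0.1738, 0.2007]
orientation: [0.916, 0.401, 0.0, 0.0]
ft_force: [-0.0, 0.5, -0.8]
finger_gap: 0.0533
gripper_force: 15.0
```

```bash
python3 -c "
from h import *
go([.4547,-.1714,.118],-42.5)"
```

```text
row [0.0023, -0.001, 0.0827, ('turn', np.float64(-0.003), 'or', np.float64(3.139))] yaw now -42.7 j7 -0.04 t 23.57 dist 0.083
```

creep_tool([
  [[0.0023, -0.001, 0.025, 0], [0.0023, -0.001, 0.045, 0], [0.0023, -0.001, 0.065, 0], [0.0023, -0.001, 0.08, 0], [0.0023, -0.001, 0.0825, 0]],
])

```text
time_s: 24.2
ee_pos: [0.4546, -0.1706, 0.1173]
orientation: [0.916, 0.402, -0.0, -0.0]
ft_force: [-0.3, 0.6, -1.2]
finger_gap: 0.0536
gripper_force: 15.0
```

Run:
```python
from h import *
go([.4547,-.1714,.118],-42.5);s=r.state();print(s['ft_force'],s['ee_pos'])
```

```text
row [-0.0006, 0.0006, -0.0007, ('turn', np.float64(-0.002), 'or', np.float64(3.14))] yaw now -42.6 j7 0.06 t 24.2 dist 0.001
[-0.28754092  0.615974   -1.1932565 ] [ 0.45463807 -0.17055971  0.11730121]
```

Bar is just above the slot level; descend gently.

creep_tool([
  [[-0.0006, 0.0006, 0.002, 0], [-0.0006, 0.0006, 0.004, 0], [-0.0006, 0.0006, 0.006, 0], [-0.0006, 0.0006, 0.008, 0], [-0.0006, 0.0006, 0.008, 0]],
])

```text
time_s: 24.82
ee_pos: [0.455, -0.171, 0.1094]
orientation: [0.915, 0.402, -0.0, -0.0]
ft_force: [-0.3, 0.4, -1.4]
finger_gap: 0.0533
gripper_force: 15.0
```

creep_tool([
  [[0, 0, 0.002, 0], [0, 0, 0.005, 0], [0, 0, 0.008, 0], [0, 0, 0.01, 0], [0, 0, 0.01, 0]],
])

```text
time_s: 25.45
ee_pos: [0.4549, -0.1711, 0.0993]
orientation: [0.915, 0.402, -0.0, -0.0]
ft_force: [-0.6, 0.0, -1.1]
finger_gap: 0.0538
gripper_force: 15.0
```

creep_tool([
  [[0, 0, 0.001, 0], [0, 0, 0.002, 0], [0, 0, 0.002, 0]],
])

```text
time_s: 25.82
ee_pos: [0.4553, -0.1711, 0.0978]
orientation: [0.915, 0.402, 0.0, 0.0]
ft_force: [-0.4, 0.3, 2.1]
finger_gap: 0.0536
gripper_force: 15.0
```

Contact at the expected height (0.0978). Release, retreat, verify.

creep_tool([
  [[0, 0, 0, 0], [0, 0, 0, 0], [0, 0, 0, 0]],
], aperture=0.094)

```text
time_s: 26.2
ee_pos: [0.4551, -0.1711, 0.0975]
orientation: [0.915, 0.402, -0.0, 0.0]
ft_force: [0.4, 0.1, 0.4]
finger_gap: 0.0802
gripper_force: 0.0
```

creep_tool([
  [[0, 0, -0.03, 0], [0, 0, -0.08, 0], [-0.02, 0, -0.13, 0], [-0.06, 0, -0.17, 0], [-0.08, 0, -0.17, 0]],
])

```text
time_s: 26.82
ee_pos: [0.4011, -0.2325, 0.2705]
orientation: [0.916, 0.402, 0.002, 0.002]
ft_force: [1.1, -0.0, 0.1]
finger_gap: 0.0938
gripper_force: 0.0
```

creep_tool([
  [[0, 0, 0, 0], [0, 0, 0, 0]],
])

```text
time_s: 27.08
ee_pos: [0.4014, -0.229, 0.267]
orientation: [0.915, 0.403, -0.0, -0.001]
ft_force: [0.7, 0.3, 0.4]
finger_gap: 0.0937
gripper_force: 0.0
```

Run:
```python
from cup import *
c=fit([.455,-.171],.027,.106); fit([.455,-.171],.033,.076)
p,d=snap('top');
for t in ['tape_roll','erlenmeyer','glass_beaker','marker']:
    for x in r.trace('top',t)[:1]:
        P=cloud('top',d,x['region']);print(t,round(x['confidence'],2),np.round(x['centre']),np.round(np.median(P,0),3))
snap('wrist','w8');print(r.state()['time_s'])
q=cv2.imread('pics/w8.png')[20:220,220:480];cv2.imwrite('pics/w8c.png',cv2.resize(q,None,fx=3,fy=3))
```

```text
centre [ 0.4543 -0.1723] n 523 rms 0.0012 zmed 0.1064
empty az bins [-87, -82, -77, -72, -67, -62]
handle az 82.7 1707 rmax 0.098 z [0.026 0.046 0.095]
 line az 150.21
centre [ 0.4538 -0.1722] n 519 rms 0.0037 zmed 0.0765
empty az bins [-177, 163, 168]
handle az 77.95 1054 rmax 0.096 z [0.02  0.041 0.094]
 line az 145.31
tape_roll 0.49 [364. 260.] [ 0.385 -0.077  0.018]
erlenmeyer 0.7 [396. 226.] [ 0.453 -0.141  0.043]
glass_beaker 0.86 [400. 153.] [ 0.674 -0.171  0.032]
marker 0.62 [278. 260.] [0.36  0.19  0.011]
27.475
```

View pics/w8c.png

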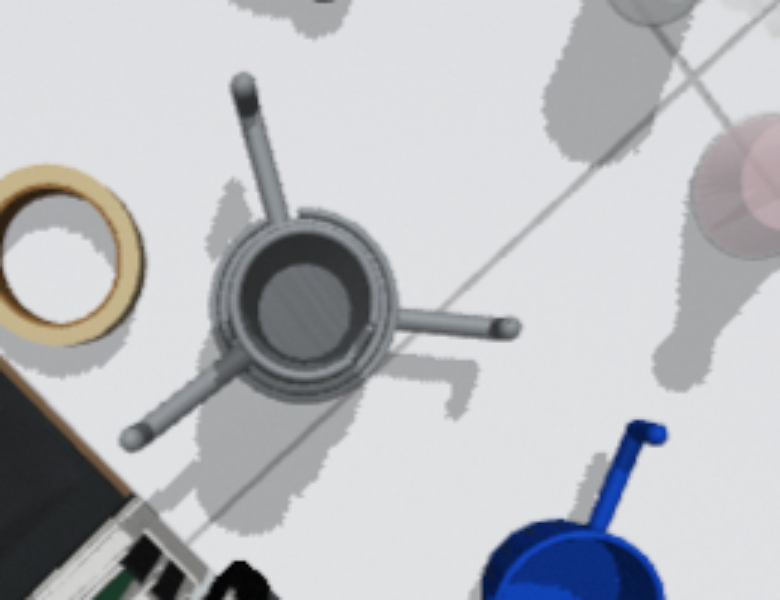

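The crop shows all three cups nested around (305,305), with their handles spread at (245,90), (510,327) and (135,437). The small cup's rim is at 0.106 m and the medium's at 0.076 m, so both are fully home. The surrounding objects are undisturbed.

```bash
python3 -c "
from cell import r
print(r.close_job())"
```

```text
the job is handed in; nothing more can be done
None
```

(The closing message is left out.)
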